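Slide the long cover plate out over the stand's front edge

TASK

On the low grey bench stand lie two thin dark steel plates and a petri dish. Slide the longer, oblong plate, flat on the stand and without lifting it, towards the robot until about a third of its length sticks out over the stand's front edge, square to that edge, so that the next person can take it by its free end. Leave the square plate and the petri dish where they are.

Things in the scene. Friction and masses are not known exactly. Their poses are not given: they have to be found in the camera images.
- long_plate: oblong flat dark steel plate, a bright screw at each corner, 120 mm long (its x axis) x 80 mm wide (y) x 6 mm thick, about 0.15 kg, loose; origin at the centre of its underside, z up. Starts flat in the left or right half of the stand, wholly behind the front edge, its x axis within 12 degrees of the stand's x axis (-x end nearest the robot).
- square_plate: the other plate, of the same make but square, 80 x 80 x 6 mm, loose; origin at the centre of its underside. It lies in the other half of the stand; to be left alone.
- petri: round clear petri dish with cream filling, 60 mm across, 15 mm high, loose; origin at the centre of its underside. It lies on the stand between the two plates; to be left alone.
- stand_edge (a point): middle of the top front edge of the fixed low grey stand; x axis level from the front edge towards the stand's back (away from the robot), y along the edge (to the robot's left), z up. The flat level top, at this point's height, 60 mm above the worktop, is 250 mm deep (x 0 to 250 mm) and 440 mm wide (y -220 to 220 mm); slab 14 mm thick, open under its front edge.
Things that resemble listed ones, but are neither listed nor needed, are in the scene too. Leave any blue look-alike of the long_plate alone.

How it is judged:
By the outcome, as a careful person would: the job done as asked, in the order asked, and still so for the second after the job is handed in, with the robot touching nothing.
It also fails if it takes over 35 s, if anything falls off the work surface, if the arm or the gripper's body presses on something with over 40 N, if the wrist force passes 120 N, or if a joint passes its speed limit or range.

ROBOT

A 6-joint arm with a two-finger parallel gripper is mounted at the origin on a cart in front of the work surface, level with it; the furniture and walls round the work are solid. World frame = base frame: x ahead of the robot, y to its left, z up, the work surface at z = 0. Lengths are in m, angles in rad, forces in N, time in s.
With the tool pointing down it reaches from about 0.375 to 0.975 m from the base axis. Payload 3.8 kg.
Tool frame: the origin (TCP) lies midway between the tips of the shut fingers; the grasp point (between the pads) lies 19 mm behind it; x points along the fingers, y is the direction in which the jaws open and shut, and the axes are right-handed (so a half turn about x gives the same grasp; the last joint's range is limited). The gripper opens to 88 mm and grips with 3 to 60 N. Pads are 18 mm wide; open, the fingers measure 123 mm over their backs; the gripper's body (75 mm by 187 mm) begins 45 mm behind the grasp point.
Start: joints at [-1.258, 0.264, 1.604, -0, 1.274, -0.037], TCP at [0.231, -0.634, 0.239] pointing down, gripper open.
Joint ranges: [-2.63, 2.63], [-0.94, 2.18], [0.31, 2.57], [-1.31, 4.45], [0, 2.66], [-2.55, 2.55]. Speed limits (rad/s): [2.57, 2.57, 3.14, 3.14, 3.14, 3.14].

INTERFACE

Orientations are given as a rotation vector (axis times angle).
In Python, from cell import manip, inverse_kinematics, cams, order gives the robot as it stands. Calls block until the motion is done:
- manip.move_pose(position, orientation): joint-space move of the TCP to a pose.
- manip.move_linear(position, rate=0.15, rot=None): straight line of the TCP; rot=None keeps the orientation; rate is the mean speed in m/s.
- manip.set_joints(angles): joint-space move.
- manip.set_gripper(opening, force=None): finger opening in m; force is the grip in N (None keeps the last); returns when the fingers have stopped.
- manip.dwell(seconds).
- inverse_kinematics(position, orientation): joint angles nearest the present ones, or None.
- manip.state(): the state.
- cams.capture(name): name is "side" or "top" or "wrist"; returns a dict with "image" (400x640x3 uint8, blue, green, red), "z_map" (400x640 float32, m along the optical axis (not along the pixel's ray), 0 where there is no reading), "intrinsics" (3x3 intrinsics, pixels), "k1" (the pictures are not rectified: a ray, as slopes to the right and down, at radius r is drawn at 1 + k1 r^2 times it, then the intrinsics apply), "position" and "orientation" of the camera in the world; the wrist camera has in their place "T_tool_cam" (4x4, takes a point from camera to tool coordinates, whose origin is the TCP and whose axes are the tool frame's). Camera axes: x right, y down, z forward; pixel columns grow to the right and rows downward; lengths in m; the calibration is good to about 2 mm. A picture is of the moment at which its call begins: read the wrist's pose just before it.
A pose or a line that the arm cannot do raises manip.IKError and nothing moves.
- order.close_job(): hands the job in, once; it reports no verdict.
The state is a dict: "clock": time; "joint_pos": joint angles; "joint_velocities": joint speeds; "tau": joint torques, N m; "tool_pos": TCP position; "tcp_rot": TCP orientation; "contact_force": force on the tool from outside, world axes, zero at the start; "moment": the same for the moment, N m; "gripper_width": finger opening in m.
Only numpy, scipy, OpenCV 4.12 (cv2) and the standard library are available. Lean on these libraries where they do the work, as an engineer would, in place of code of your own. Each camera call takes 0.05 s, during which the arm holds its last target.

## Working session

There is one attempt and no reset: what is moved stays moved. The work goes in short steps, each a Python script; the robot and the scene stay as the last script left them, time stands still between calls to the robot, and variables do not carry over. Pictures are saved under pics/ and viewed, and the job is handed in when it is done.

```bash
mkdir -p pics; ls; cat > h.py <<'E'
import numpy as np, cv2
from scipy.spatial.transform import Rotation as R
from cell import manip, inverse_kinematics, cams, order
def px2w(c,u,v,z=None,depth=None):
    K=np.array(c["intrinsics"]);k1=c["k1"]
    d=np.array([(u-K[0,2])/K[0,0],(v-K[1,2])/K[1,1]]);s=d.copy()
    for _ in range(30): s=d/(1+k1*(s@s))
    ray=np.array([s[0],s[1],1.])
    o=np.array(c["orientation"]); Rm=o if o.shape==(3,3) else R.from_rotvec(o).as_matrix()
    p=np.array(c["position"]); w=Rm@ray
    t=depth if z is None else (z-p[2])/w[2]
    return p+t*w
E
python3 - <<'E'
from h import *
print(manip.state()["clock"])
for n in("top","side"):
    c=cams.capture(n); cv2.imwrite(f"pics/{n}0.png",c["image"]); print(n,c["position"],c["orientation"],c["k1"],c["intrinsics"])
    np.savez(f"{n}0.npz",**c)
E
```

```text
pics
0.0
top [0.41340518 0.05960516 0.99278594] [-2.15476006  2.18946536 -0.10709598] -0.05874870028956118 [[403.41547808   0.         315.28626666]
 [  0.         403.41547808 199.10944652]
 [  0.           0.           1.        ]]
side [ 0.33595479 -0.60132953  0.55908095] [-2.1650187   0.25530223 -0.15249161] 0.02342498844675262 [[368.93992225   0.         320.57032399]
 [  0.         368.93992225 199.18107637]
 [  0.           0.           1.        ]]
```

View pics/top0.png

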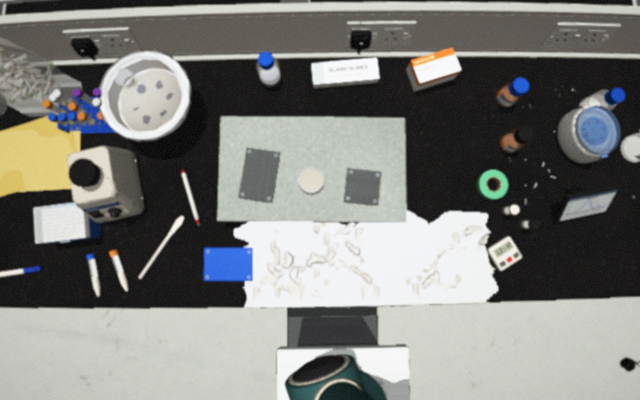

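View pics/side0.png

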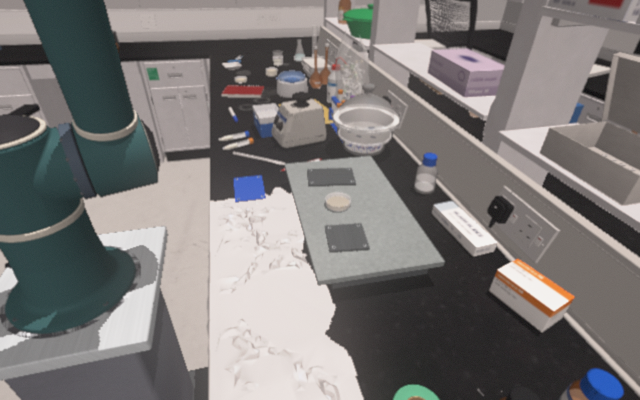

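The top view shows the stand at about (218–406, 116–221), with the long plate on the left at about (259,175), the petri dish at (311,180) and the square plate at (362,186). The blue look-alike is on the worktop at (228,264). I'll enlarge this area next.

```bash
python3 - <<'E'
import cv2
i=cv2.imread("pics/top0.png")[105:235,205:335+85]
cv2.imwrite("pics/top0c.png",cv2.resize(i[:, :133],None,fx=4.5,fy=4.5,interpolation=cv2.INTER_CUBIC))
cv2.imwrite("pics/top0d.png",cv2.resize(i,None,fx=3.6,fy=3.6,interpolation=cv2.INTER_CUBIC))
E
```

```text
(no output)
```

View pics/top0c.png

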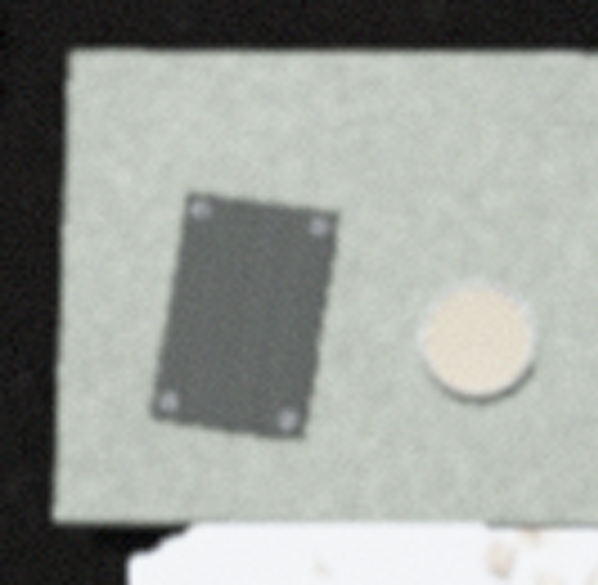

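View pics/top0d.png

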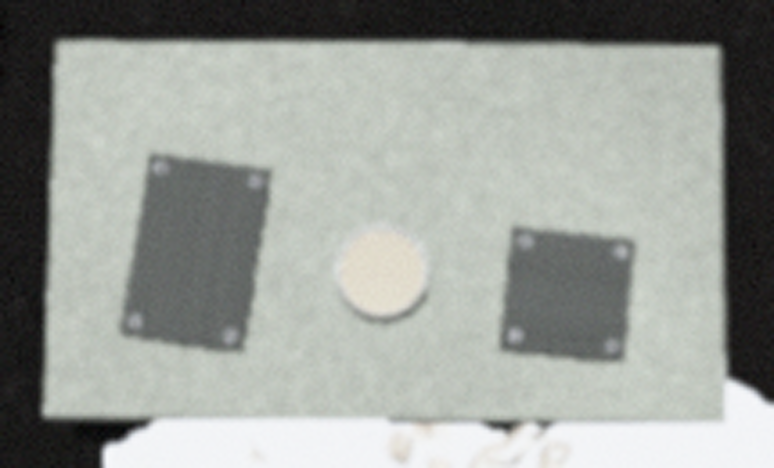

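```bash
cat >> h.py <<'E'
def fit(corners): # order BL,BR,FR,FL ; returns centre, yaw(of x axis)
    c=np.array(corners)[:,:2]; BL,BR,FR,FL=c
    d=(BL+BR-FL-FR)/2; e=(BL+FL-BR-FR)/2
    return c.mean(0), np.degrees(np.arctan2(d[1],d[0])), np.linalg.norm(d), np.degrees(np.arctan2(-e[0],e[1])), np.linalg.norm(e)
E
python3 - <<'E'
from h import *
c=dict(np.load("top0.npz"))
f=lambda x,y,s,z: px2w(c,205+(x+.5)/s-.5,105+(y+.5)/s-.5,z)
P=[f(x,y,4.5,.066) for x,y in[(187,192),(339,212),(303,438),(151,417)]]
S=[f(x,y,3.6,.06) for x,y in[(54,41),(721,45),(724,418),(43,418)]]
Q=[f(x,y,3.6,.066) for x,y in[(514,227),(635,241),(623,360),(501,350)]]
D=f(382,271,3.6,.07)
print("plate",fit(P));print("stand",fit(S));print("sq",fit(Q));print("petri",D)
print("FLFR",S[3],S[2],np.round(P,4))
# depth check
z=c["z_map"]
for u,v in[(259,175),(300,140),(380,140),(230,205),(230,250)]: print(px2w(c,u,v,depth=z[v,u]))
E
```

```text
plate (array([0.56361575, 0.18749914]), np.float64(-9.094928777379424), np.float64(0.11905354306999813), np.float64(-8.701086321278384), np.float64(0.07963052685085567))
stand (array([0.57811713, 0.06487725]), np.float64(-1.4616032366919125), np.float64(0.24812289439560128), np.float64(-1.0927032666062955), np.float64(0.44020961185328283))
sq (array([ 0.53168933, -0.05223478]), np.float64(-7.442414525295105), np.float64(0.0790472721484064), np.float64(-6.578763182342926), np.float64(0.07865404917370539))
petri [0.54807788 0.06743061 0.07      ]
FLFR [0.45758663 0.28735396 0.06      ] [ 0.45060547 -0.15127059  0.06      ] [[0.6284 0.2177 0.066 ]
 [0.6164 0.1385 0.066 ]
 [0.4988 0.1578 0.066 ]
 [0.5109 0.236  0.066 ]]
[0.56202374 0.18747076 0.0669058 ]
[0.64462534 0.09141422 0.0618307 ]
[ 0.64172279 -0.09716122  0.06229209]
[0.49358666 0.25577721 0.06200799]
[0.38840162 0.2671626  0.00652725]
```

```bash
cat >> h.py <<'E'
def rv(yaw_deg):
    a=np.radians(yaw_deg); x=np.array([0,0,-1.]); y=np.array([-np.sin(a),np.cos(a),0])
    return R.from_matrix(np.column_stack([x,y,np.cross(x,y)]))
def best(pos,yaw):
    # choose of the two half turns the one with IK nearest the present
    q0=np.array(manip.state()["joint_pos"]); r=[]
    for k in(0,180):
        o=rv(yaw+k).as_rotvec(); q=inverse_kinematics(pos,o)
        if q is not None: r.append((np.abs(np.array(q)-q0).max(),k,np.round(q,2)))
    return sorted(r,key=lambda t:t[0])
def wcap(name):
    s=manip.state(); c=cams.capture("wrist")
    T=np.eye(4);T[:3,:3]=R.from_rotvec(s["tcp_rot"]).as_matrix();T[:3,3]=s["tool_pos"]
    W=T@np.array(c["T_tool_cam"]); c["position"]=W[:3,3]; c["orientation"]=W[:3,:3]
    cv2.imwrite(f"pics/{name}.png",c["image"]); np.savez(name+".npz",**c); return c
E
python3 - <<'E'
from h import *
p=[.55,.187,.25]
b=best(p,-8.9); print(b)
print(R.from_rotvec(manip.state()["tcp_rot"]).as_matrix().round(2))
manip.move_pose(p,rv(-8.9+b[0][1]).as_rotvec())
s=manip.state();print(s["clock"],s["tool_pos"],s["gripper_width"],s["contact_force"])
c=wcap("w1");print(c["position"],c["T_tool_cam"])
E
```

```text
[(np.float64(1.5427566856137034), 0, array([ 0.28,  0.08,  1.8 ,  0.  ,  1.26, -1.13])), (np.float64(2.0478985976017388), 180, array([ 0.28,  0.08,  1.8 , -0.  ,  1.26,  2.01]))]
[[-0.    0.34 -0.94]
 [ 0.   -0.94 -0.34]
 [-1.   -0.   -0.  ]]
3.1833 [0.55031229 0.18628885 0.24996565] 0.08817414861569854 [-0.94123458  0.45211841 -0.56835359]
[0.47079072 0.19844084 0.39498356] [[-3.21170993e-04 -3.06805245e-01  9.51772262e-01 -1.45025234e-01]
 [ 9.99999947e-01 -4.98506872e-05  3.21375749e-04 -4.19193952e-04]
 [-5.11532640e-05  9.51772315e-01  3.06805245e-01 -8.04304117e-02]
 [ 0.00000000e+00  0.00000000e+00  0.00000000e+00  1.00000000e+00]]
```

View pics/w1.png

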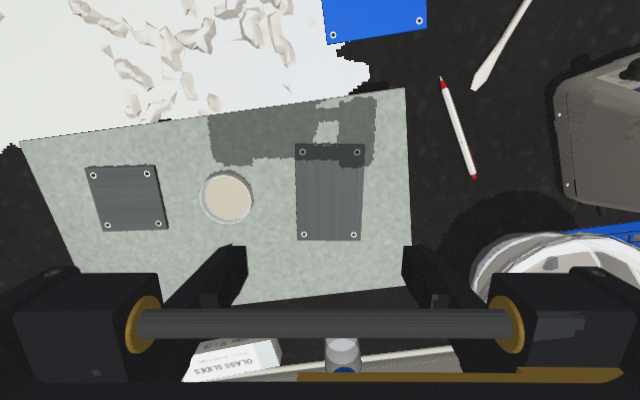

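The wrist view shows the long plate with corners at about (295,144), (365,144), (361,241) and (297,240). The stand's front edge runs from about (20,142) to (406,88).

```bash
python3 - <<'E'
import cv2
i=cv2.imread("pics/w1.png")
cv2.imwrite("pics/w1a.png",cv2.resize(i[75:255,270:420],None,fx=3.3,fy=3.3,interpolation=cv2.INTER_CUBIC))
cv2.imwrite("pics/w1b.png",cv2.resize(i[80:160,0:420],None,fx=1.9,fy=7,interpolation=cv2.INTER_CUBIC))
E
```

```text
(no output)
```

View pics/w1a.png

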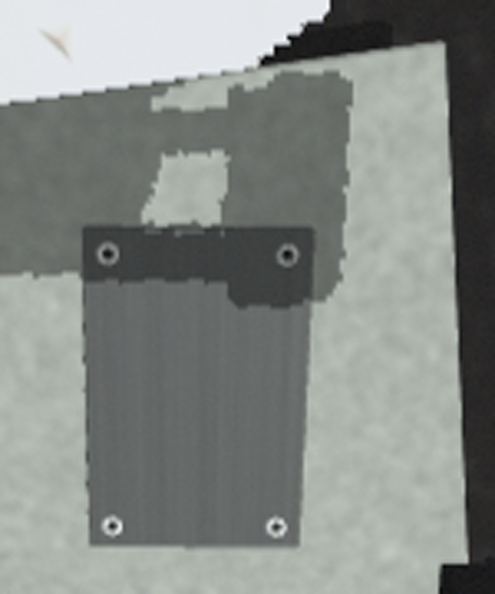

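View pics/w1b.png

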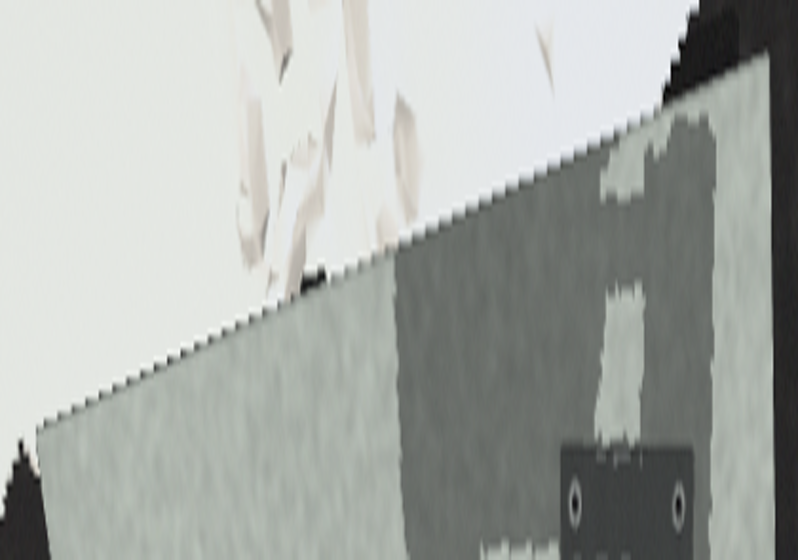

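```bash
python3 - <<'E'
from h import *
c=dict(np.load("w1.npz"))
f=lambda x,y,z: px2w(c,270+(x+.5)/3.3-.5,75+(y+.5)/3.3-.5,z)
g=lambda x,y,z: px2w(c,(x+.5)/1.9-.5,80+(y+.5)/7-.5,z)
P=[f(x,y,.066) for x,y in[(300,546),(90,546),(82,227),(314,227)]]
print(np.round(P,4)); print(fit(P))
E=[f(444,41,.06)]+[g(x,y,.06) for x,y in[(769,53),(395,253),(37,432)]]
print(np.round(E,4)); e=E[1]-E[3]; print(np.degrees(np.arctan2(-e[0],e[1])),np.linalg.norm(e),(E[1]+E[3])/2)
z=c["z_map"]
for u,v in[(325,200),(180,150),(270,180),(390,200)]: print(px2w(c,u,v,depth=z[v,u]))
E
```

```text
[[0.6281 0.2196 0.066 ]
 [0.6157 0.1409 0.066 ]
 [0.4984 0.1602 0.066 ]
 [0.5107 0.2383 0.066 ]]
(array([0.56322466, 0.18972389]), np.float64(-9.185459562260528), np.float64(0.1189225793152016), np.float64(-8.966990562107233), np.float64(0.0793770369985588))
[[ 0.4587  0.2877  0.06  ]
 [ 0.4588  0.288   0.06  ]
 [ 0.4543  0.0699  0.06  ]
 [ 0.449  -0.1469  0.06  ]]
-1.2964314647797002 0.4349782665835027 [0.45390577 0.07053728 0.06      ]
[0.56956703 0.18371166 0.06531311]
[0.48594894 0.02664933 0.05727454]
[0.53703842 0.1218449  0.05656458]
[0.58413218 0.2620084  0.05811351]
```

```bash
python3 - <<'E'
from h import *
a=np.radians(-9.1); c=np.array([.5634,.1888]); g=c+.008*np.array([np.cos(a),np.sin(a)])
manip.move_linear([g[0],g[1],.085],rate=.12,rot=rv(-9.1).as_rotvec())
manip.dwell(.2)
s=manip.state();print(g,s["clock"],s["tool_pos"],s["contact_force"])
c=wcap("w2")
i=c["image"][120:330,190:460]; cv2.imwrite("pics/w2a.png",cv2.resize(i,None,fx=2.8,fy=2.8,interpolation=cv2.INTER_CUBIC))
E
```

```text
[0.57129931 0.18753474] 4.9667 [0.57171005 0.18765522 0.08573867] [-1.44144496 -0.72159276 -0.47889038]
```

View pics/w2a.png

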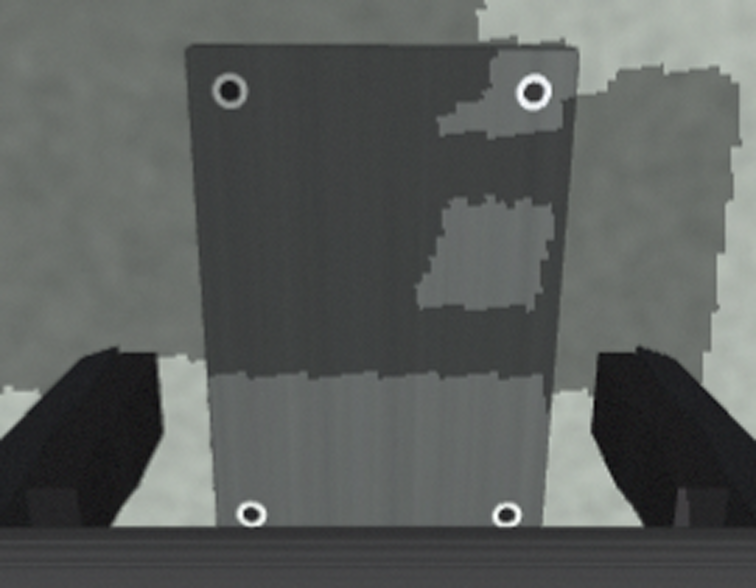

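The plate sits centred between the finger tips: tip middle at crop column 377, plate middle at 380, and parallel to the jaws. Next I'll descend, grip gently and slide.

```bash
python3 - <<'E'
from h import *
def pr(t):
    s=manip.state();print(t,round(s["clock"],2),np.round(s["tool_pos"],4),np.round(s["contact_force"],1),round(s["gripper_width"],4))
p=manip.state()["tool_pos"]
manip.move_linear([.5713,.1875,.068],rate=.05); manip.dwell(.1); pr("68")
z=.068
while z>.0625:
    z-=.0015; manip.move_linear([.5713,.1875,z],rate=.03); manip.dwell(.05); pr(z)
    if manip.state()["contact_force"][2]>4: break
manip.set_gripper(.07,8); manip.dwell(.1); pr("grip")
E
```

```text
68 5.61 [0.5714 0.1875 0.068 ] [-1.2  0.1 -0.6] 0.088
0.0665 5.91 [0.5714 0.1875 0.0666] [-0.   0.6  0.9] 0.088
0.065 6.21 [0.5712 0.1875 0.0649] [-0.4 -0.6  0.8] 0.0882
0.0635 6.51 [0.5712 0.1875 0.0634] [1.2 0.5 0.4] 0.0883
0.062 6.81 [0.5712 0.1875 0.0619] [-0.2  0.2  0. ] 0.0877
grip 7.19 [0.5714 0.1876 0.062 ] [-0.3 -0.4 -1. ] 0.0796
```

```bash
python3 - <<'E'
from h import *
def pr(t):
    s=manip.state();print(t,round(s["clock"],2),np.round(s["tool_pos"],4),np.round(s["contact_force"],1),round(s["gripper_width"],4))
a=np.array([.5713,.1875]);b=np.array([.4844,.1885])
for k in np.linspace(.25,1,4):
    q=a+k*(b-a); manip.move_linear([q[0],q[1],.062],rate=.06,rot=rv(-9.1+k*7.9).as_rotvec()); pr(k)
manip.dwell(.2); pr("end")
c=cams.capture("top"); np.savez("top1.npz",**c); cv2.imwrite("pics/top1.png",cv2.resize(c["image"][105:235,205:335],None,fx=4.5,fy=4.5,interpolation=cv2.INTER_CUBIC))
c=wcap("w3")
E
```

```text
0.25 7.7 [0.5483 0.1877 0.062 ] [-1.6 -0.3  1.2] 0.0798
0.5 8.21 [0.5267 0.188  0.062 ] [-3.1  0.2  2.8] 0.0798
0.75 8.72 [0.505  0.1882 0.062 ] [-3.9 -0.6  3. ] 0.0797
1.0 9.22 [0.4833 0.1885 0.062 ] [-4.7 -0.5  2.2] 0.0797
end 9.43 [0.4839 0.1885 0.062 ] [-2.7 -0.2  3.6] 0.08
```

View pics/w3.png

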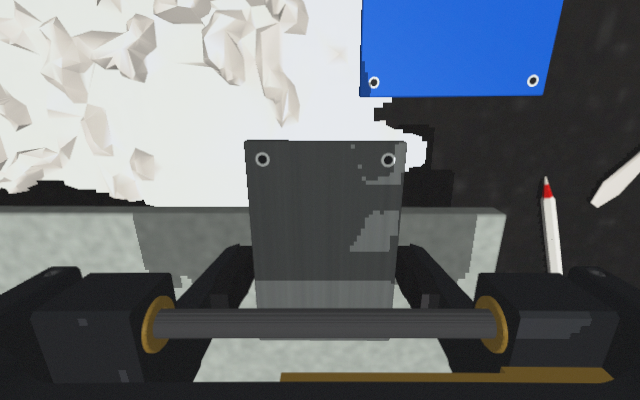

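View pics/top1.png

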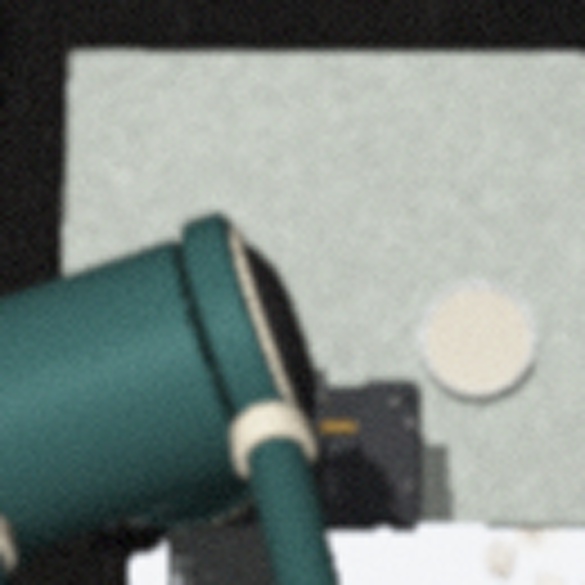

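The wrist view shows the plate's front edge at row ~141 (columns 245–406) and the stand's front edge at row ~208–213. I'll enlarge it to measure the overhang and squareness.

```bash
python3 - <<'E'
import cv2
i=cv2.imread("pics/w3.png")
cv2.imwrite("pics/w3a.png",cv2.resize(i[130:240,220:520],None,fx=2.6,fy=5,interpolation=cv2.INTER_CUBIC))
cv2.imwrite("pics/w3b.png",cv2.resize(i[190:240,0:270],None,fx=2.6,fy=8,interpolation=cv2.INTER_CUBIC))
E
```

```text
(no output)
```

View pics/w3a.png

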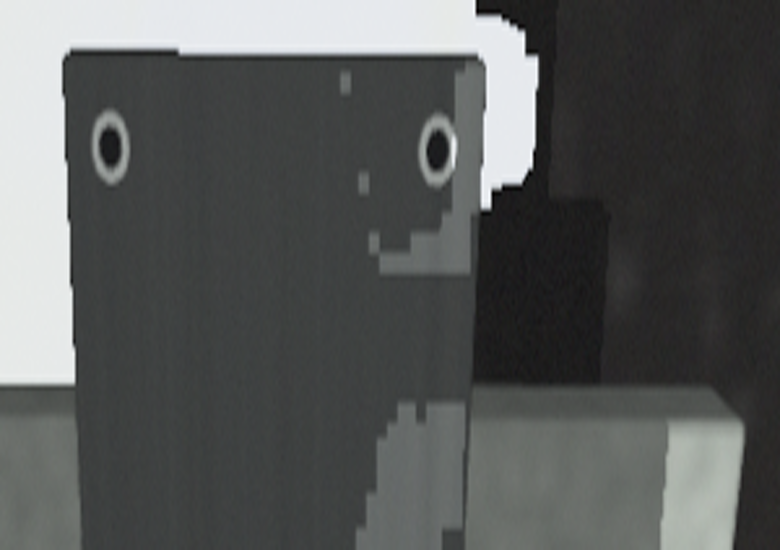

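View pics/w3b.png

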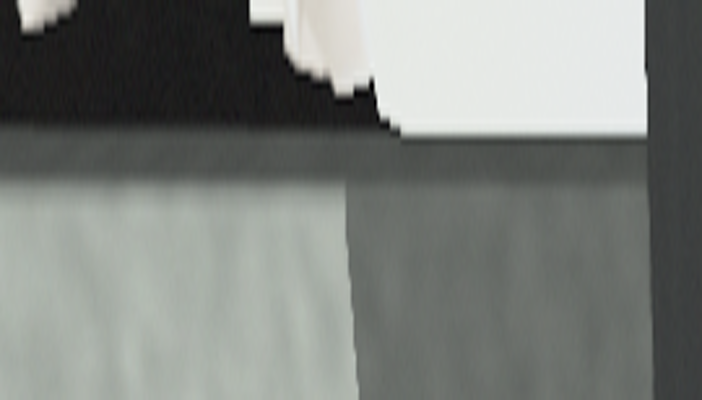

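```bash
python3 - <<'E'
from h import *
c=dict(np.load("w3.npz")); print(c["position"])
f=lambda x,y,z: px2w(c,220+(x+.5)/2.6-.5,130+(y+.5)/5-.5,z)
g=lambda x,y,z: px2w(c,(x+.5)/2.6-.5,190+(y+.5)/8-.5,z)
A=[g(10,180,.06),g(340,181,.06),g(640,182,.06),f(10,416,.06),f(70,416,.06),f(490,418,.06),f(725,420,.06)]
A=np.array(A);print(A.round(4)); k=np.polyfit(A[:,1],A[:,0],1);print("edge yaw",-np.degrees(np.arctan(k[0])))
F=np.array([f(67,53,.066),f(484,58,.066)]);print(F.round(4)); d=F[1]-F[0]; print("front yaw",-np.degrees(np.arctan2(d[0],d[1])),np.linalg.norm(d))
print("overhang",[np.polyval(k,p[1])-p[0] for p in F])
L=[f(72,240,.066),f(80,520,.066)];Rr=[f(477,240,.066),f(465,520,.066)]
for q in(L,Rr):
    d=q[1]-q[0];print("side yaw",np.degrees(np.arctan2(d[1],d[0])))
E
```

```text
[0.4037477  0.18983894 0.20707855]
[[0.4513 0.0175 0.06  ]
 [0.4528 0.0843 0.06  ]
 [0.4542 0.1463 0.06  ]
 [0.4542 0.1342 0.06  ]
 [0.4545 0.1467 0.06  ]
 [0.4566 0.2342 0.06  ]
 [0.4578 0.283  0.06  ]]
edge yaw -1.4128109168502978
[[0.4156 0.1518 0.066 ]
 [0.4176 0.2288 0.066 ]]
front yaw -1.555621292911387 0.07707496667144567
overhang [np.float64(0.039003624037870166), np.float64(0.038811455595022526)]
side yaw -2.8101066738707443
side yaw -1.0229248874352692
```

Overhang is about 39 mm and the plate's front edge is parallel to the stand edge within about 0.2°. I'll release, lift and check.

```bash
python3 - <<'E'
from h import *
def pr(t):
    s=manip.state();print(t,round(s["clock"],2),np.round(s["tool_pos"],4),np.round(s["contact_force"],1),round(s["gripper_width"],4))
manip.set_gripper(.088); manip.dwell(.2); pr("open")
manip.move_linear([.4839,.1885,.10],rate=.05); pr("up")
manip.move_linear([.4839,.1885,.22],rate=.12); pr("up2")
manip.dwell(.2); wcap("w4")
q=list(manip.state()["joint_pos"]); q[0]=-1.1; manip.set_joints(q); pr("away")
c=cams.capture("top"); np.savez("top2.npz",**c)
cv2.imwrite("pics/top2.png",cv2.resize(c["image"][105:255,205:420],None,fx=3.6,fy=3.6,interpolation=cv2.INTER_CUBIC))
c=cams.capture("side"); cv2.imwrite("pics/side2.png",c["image"])
E
```

```text
open 10.06 [0.4846 0.1885 0.062 ] [ 0.1  0.3 -1.4] 0.0878
up 10.97 [0.4836 0.1884 0.0998] [-0.1 -0.7 -0.4] 0.088
up2 12.12 [0.4832 0.1883 0.219 ] [0.7 0.6 0. ] 0.0877
away 14.78 [ 0.2579 -0.4502  0.2192] [ 0.3  0.3 -0.5] 0.088
```

View pics/w4.png

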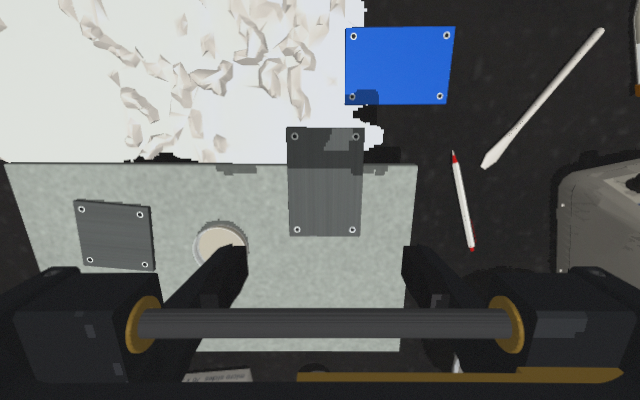

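View pics/top2.png

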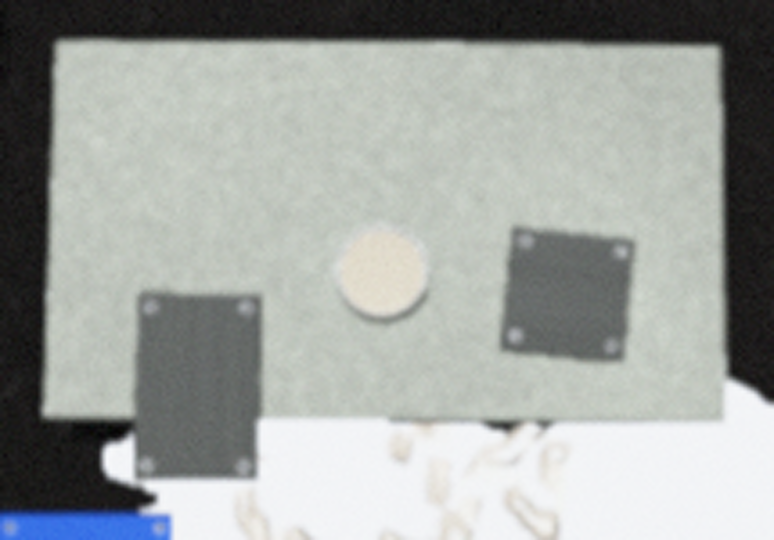

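The long plate juts over the front edge (crop corners 138,293 / 262,295 / 257,478 / 135,478; edge at row ~418). The petri dish (382,271) and square plate have the same pixels as before. One numeric check, then hand in.

```bash
python3 - <<'E'
from h import *
c=dict(np.load("top2.npz"))
f=lambda x,y,z: px2w(c,205+(x+.5)/3.6-.5,105+(y+.5)/3.6-.5,z)
P=fit([f(x,y,.066) for x,y in[(138,293),(262,295),(257,478),(135,478)]]); print(P)
a,b=f(43,418,.06),f(724,418,.06)
n=b-a; yaw=np.degrees(np.arctan2(n[0],-n[1])); xe=np.interp(P[0][1],[b[1],a[1]],[b[0],a[0]])
print("edge yaw",yaw,"overhang",60-1000*(P[0][0]-xe))
order.close_job(); print(manip.state()["clock"])
E
```

```text
(array([0.47664728, 0.18637424]), np.float64(-1.422203555061641), np.float64(0.11800378394767419), np.float64(-1.3570512541314275), np.float64(0.07892534088686956))
edge yaw -0.9118432312268457 overhang 39.332148579444784
the job is handed in; nothing more can be done
the job is handed in; nothing more can be done
```

The long plate now sticks out about 39 mm over the stand's front edge, a third of its 120 mm length. I gripped it lightly across its width (8 N set) and slid it flat towards the robot while turning it square. I then let go, moved the arm away and handed the job in. The clock read 14.8 s once the arm was clear.

- **Overhang:** the wrist camera gave about 39 mm while the plate was still gripped. The top camera gave 39.3 mm after release.
- **Squareness:** the plate is within about 0.5° of the front edge. The two cameras disagree slightly on the edge's direction (−0.9° from the top, −1.4° from the wrist), and the plate measures about −1.4° to −1.6°. The short side edges in the gripped wrist picture read −1.0° and −2.8°; I gave these less weight.
- **Other things:** in the top picture the square plate and petri dish show no movement, and I never touched the blue look-alike. The largest wrist force I read during the slide was about 5 N.

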